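# Fit the bearing cover on a mitre-saw gear head

## Robot

A 7-joint arm with a two-finger parallel gripper is mounted at the origin on the work surface. World frame = base frame: x ahead of the robot, y to its left, z up, the work surface at z = 0. Lengths are in m, angles in rad, forces in N, time in s.
With the tool pointing down it reaches from about 0.425 to 0.875 m from the base axis. Payload 8.4 kg.
Tool frame: the origin (TCP) lies midway between the tips of the shut fingers; the grasp point (between the pads) lies 19 mm behind it (robot.hold_point_z is the distance from the TCP to the grasp point, in m); z points along the fingers, y is the line along which they close (so a half turn about z gives the same grasp; the last joint's range is limited). The gripper opens to 85 mm and grips with 20 to 120 N. Pads are 22 mm wide; open, the fingers measure 114 mm over their backs; the gripper's body (76 mm by 85 mm) begins 54 mm behind the grasp point. The pads swing forward as they close: fully open they stand 13 mm farther back than shut.
Start: joints at [1.193, 0.333, 0.04, 1.465, -0.013, 1.343, -0.059], TCP at [0.179, -0.625, 0.231] pointing down, gripper open.
Joint ranges: [-2.58, 2.58], [-0.38, 2.09], [-1.3, 1.39], [0.25, 2.4], [-1.5, 4.64], [0.08, 2.09], [-2.65, 2.65]. Speed limits (rad/s): [2.22, 2.22, 2.79, 2.79, 3.14, 3.14, 3.14].

## Interface

Orientations are given as a rotation vector (axis times angle).
In Python, from rig import robot gives the robot as it stands.
- The arm moves only by the tool send_rows, never from a script. Its argument "motion" is a list of rows, each a list of 3 entries, a list of its own where there are three numbers: the shift along the world's x, y, z in units of 50 mm (1.0 is 50 mm), then the turn, a rotation vector about the world's x, y, z in units of 5 degrees (1.0 is 5 degrees), then the closure, from 0 (fully open) to 1 (shut). A call has 1 to 12 rows; each row is the pose to reach, as a shift and turn from the pose commanded when the call began; what a row does not reach only later rows make up. A row lasts 1/8 s, in which the tool goes at most 62.5 mm and 10.7 degrees, less where a joint would pass 70% of its speed; a pose out of reach is approached as far as the arm can. A call with a gripper value outside its range is refused whole. The fingers move at their own pace and stop on an object; the grip force is fixed at half the most. Time passes only in rows, so rows that repeat a pose let the fingers close. It gives the time, the measured TCP pose, the force, the opening and the grip force at its end, in the units of the state.
- robot.read_state(): the state, without advancing time (a new reading comes with each control period).
- robot.read_camera(name): name is "side" or "top"; returns a dict with "color" (420x560x3 uint8, blue, green, red), "range_z" (420x560 float32, m along the optical axis (not along the pixel's ray), 0 where there is no reading), "intrinsics" (3x3 intrinsics, pixels), "xyz" and "orientation" of the camera in the world. Camera axes: x right, y up, looking along -z (the intrinsics and any distortion apply to the point x, -y, -z); pixel columns grow to the right and rows downward; lengths in m; the calibration is good to about 2 mm. A picture is of the moment at which its call begins.
- robot.finish_job(): hands the job in; it is judged then, once.
The state is a dict: "time": time; "joints": joint angles; "dq": joint speeds; "effort": joint torques, N m; "ee_pos": TCP position; "eef_rot": TCP orientation; "force": force on the tool from outside, world axes, zero at the start; "ft_torque": the same for the moment, N m; "opening": finger opening in m; "finger_force": force on a finger pad.
Only numpy, scipy, OpenCV 4.12 (cv2) and the standard library are available. Lean on these libraries where they do the work, as an engineer would, in place of code of your own. Each camera call takes 0.05 s, during which the arm holds its last target. There are 200 camera calls.

## Task

The round bearing cover on the saw's gear head was laid on turned the wrong way, so it stands proud on its O-ring. Turn it in place, pushing at its edge (the screw ears give a good purchase), until its rim notch faces the white paint mark on the housing; the mark is only rough, so work the cover to and fro by feel under light pressure until the notch finds the locating key hidden beneath, then press the cover fully home, flush on the housing, and leave it. Do not force the cover down on the key (never more than about 30 N), and leave the loose bearing, the screwdriver and the screw tray where they lie.

Things in the scene. Friction and masses are not known exactly. Their poses are not given: they have to be found in the camera images.
- gear_housing: Dark cast gear chamber, 144 mm across, opening upward, fastened to the bench; a yellow motor casing, 200 mm long and lower than the chamber's top, lies along its +x. Origin on the chamber's vertical axis at bench height, z up. The flat joint face on top is 95 mm above the origin and 72 mm in radius; the cover's three screw holes in it are flush.
- witness_mark: White paint stroke, 6 mm wide, on the joint face just outside the cover's rim (50 to 72 mm from the chamber's axis) and 16 mm down the chamber's side. Origin on the chamber's axis at joint-face height; x runs outward through the stroke, z up. Drawn by hand: the key lies within 5 degrees of it to either side, no nearer known.
- mark (a point): Middle of the paint stroke, 58 mm from the chamber's axis, on the joint face.
- locating_key: Fixed steel key on the joint face, hidden under the cover's rim until the notch uncovers it: 12.5 mm wide, 5 mm high, 37.5 to 46.5 mm from the chamber's axis. This frame has its origin on the chamber's axis at joint-face height and the housing's axes: it does not tell on which side the key stands; the paint mark does, roughly.
- cover: Aluminium cover: disc 96 mm across, 8 mm thick, nearly flat on top, with three screw ears and one rim notch. Stays centred and level on the chamber's axis; turns endlessly, slides only down. Origin on its axis at its underside, z up, x to the notch's middle. Underside starts 6 mm above the joint face; home is 0. O-ring drag: 0.1 N m to turn, about 9 N to slide down; stays where left.
- notch (a point): Middle of the notch at the underside, 42 mm from the axis. The notch is 14 mm wide, parallel-sided, open at the rim, 12 mm deep and cut right through. Unless it is within about 1 degree of the key the cover, pressed, stops on the key after 1 mm (and up to 1 mm of give); over the key it goes down the full 6 mm to a hard stop, the joint face.
- ear (a point): Screw hole of the ear 60 degrees counter-clockwise (seen from above) from the notch, at the top face, 57 mm from the axis. The two other ears are at 180 and 300 degrees. Ears are 17 mm wide and 8 mm thick, with straight flanks from the rim (48 mm) to 57 mm from the axis and a round end at 65.5 mm. 6 mm of free air is below them at the start.
- cover_centre (a point): Centre of the cover's top (a flat pad 42 mm across, 2 mm high), 10 mm above the underside: the place to press home.
- bearing: Bystander: loose steel ball bearing, 52 mm across, 15 mm high. Origin under its centre.
- screwdriver: Bystander: loose screwdriver with black handle, 200 mm long, 26 mm thick, along its x. Origin at mid-length on the bench.
- screw_tray: Bystander: loose steel tray with three cap screws, 100 x 75 x 24 mm. Origin under its centre.

How it is judged:
At the end, for the whole second after the job is handed in: the cover's notch faces the paint mark (middles of notch and mark within 19 mm; 16 mm is dead in line), its underside is down on the joint face, over the key (within 1.2 mm), and it is at rest (z of cover in the frame of gear_housing below 0.0962 m and horizontal distance between notch and mark below 0.019 m and linear speed of cover below 0.01 m/s); the robot touches nothing.
It fails at once if the cover is forced against the key with more than 30 N (contact force between cover and locating_key above 30 N).
It fails at once if the loose bearing is shifted or knocked over (more than 20 mm) (distance of bearing from where it was at the start of the episode above 0.02 m).
It fails at once if the screwdriver is shifted or knocked over (more than 20 mm) (distance of screwdriver from where it was at the start of the episode above 0.02 m).
It fails at once if the screw tray is shifted or knocked over (more than 20 mm) (distance of screw_tray from where it was at the start of the episode above 0.02 m).
It also fails if it takes over 72 s, if anything falls off the work surface, if the arm or the gripper's body presses on something with over 40 N, if the wrist force passes 120 N, or if a joint passes its speed limit or range.

## Working session

There is one attempt and no reset: what is moved stays moved. The work goes in short steps, Python scripts to look and compute and a tool call to move; the robot and the scene stay as the last step left them, time stands still between calls to the robot, and variables do not carry over. Pictures are saved under pics/ and viewed, at most 10 in all, crops included, and the job is handed in when it is done.

Besides the shell and the picture viewer there is one more tool, called after ">>>" by a JSON object that holds its "name" and its "arguments", one argument or row to a line. send_rows: Moves the arm, as the interface text tells. Its arguments: {"type":"object","properties":{"motion":{"type":"array","items":{"type":"array"}}},"required":["motion"]}

```bash
mkdir -p pics
python3 - <<'E'
from rig import robot
import cv2,numpy as np
s=robot.read_state();print(s)
for n in("side","top"):
    c=robot.read_camera(n);cv2.imwrite(f"pics/{n}0.png",c["color"]);np.savez(f"pics/{n}0.npz",**{k:np.array(v) for k,v in c.items()})
    print(n,c["intrinsics"],c["xyz"],c["orientation"])
E
```

```text
{'time': 0.0, 'joints': array([ 1.19280518,  0.33390835,  0.03985584,  1.46627318, -0.01340754,
        1.343288  , -0.05846986]), 'dq': array([-8.81166858e-04,  7.58079329e-04, -9.57544661e-04, -2.29163456e-04,
        7.44791488e-05, -5.95987919e-04,  1.45980131e-03]), 'effort': array([-1.64022726e-04, -6.58543324e+01,  1.36548869e+00, -4.05567741e+01,
        1.67033938e-02,  1.24979948e-02, -8.56263593e-08]), 'ee_pos': array([ 0.17873685, -0.6244708 ,  0.23042172]), 'eef_rot': array([-3.10954961e+00, -4.36331595e-01,  5.00409322e-04]), 'force': array([0.17515446, 0.62962652, 0.2426678 ]), 'ft_torque': array([0.02162642, 0.01132818, 0.03608059]), 'finger_force': 0.0, 'opening': 0.08549774647931369}
side [[395.36853851   0.         279.92355328]
 [  0.         395.36853851 208.31035127]
 [  0.           0.           1.        ]] [ 0.21885792 -0.58306832  0.79102724] [ 0.76166036 -0.1966786  -0.4241014 ]
top [[484.13460545   0.         271.08744267]
 [  0.         484.13460545 206.66403831]
 [  0.           0.           1.        ]] [0.42897678 0.02156552 1.10437998] [ 0.06205531 -0.06738925 -1.57665077]
```

View pics/top0.png

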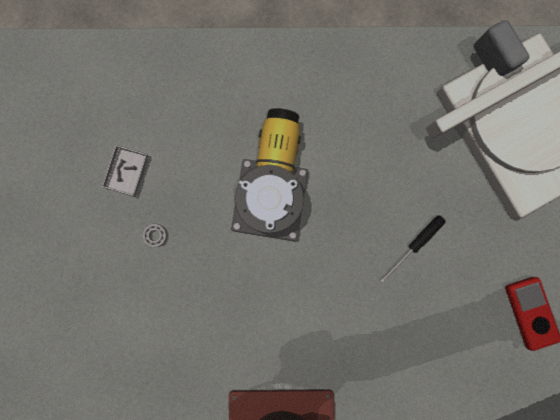

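View pics/side0.png

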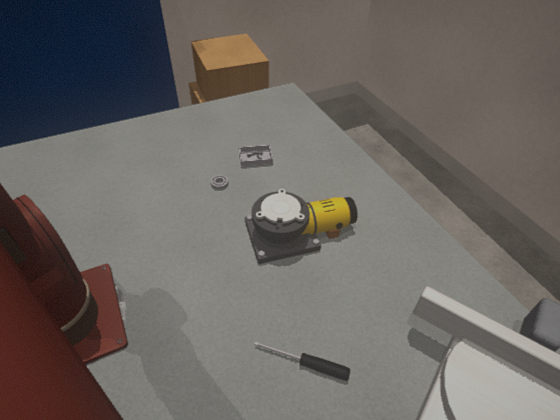

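Run:
```python
import cv2,numpy as np
a=cv2.imread("pics/top0.png")[150:250,225:315];b=cv2.imread("pics/side0.png")[180:265,235:335]
a=cv2.resize(a,(540,600),interpolation=cv2.INTER_CUBIC);cv2.imwrite("pics/topc.png",a)
b=cv2.resize(b,None,fx=7,fy=7,interpolation=cv2.INTER_CUBIC);cv2.imwrite("pics/sidec.png",b)
```

```text
(no output)
```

View pics/topc.png

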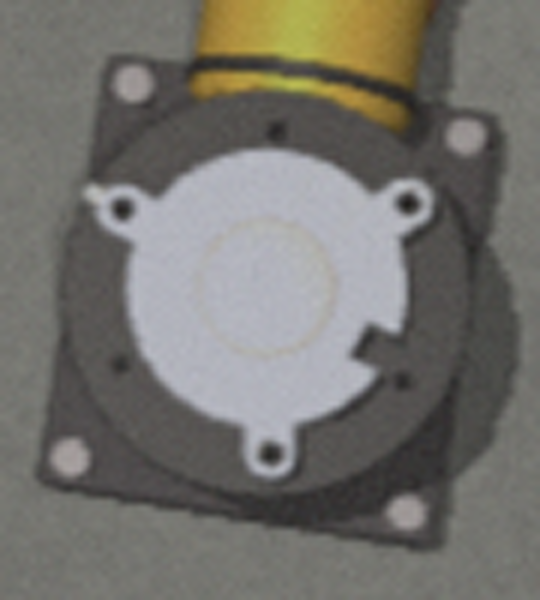

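View pics/sidec.png

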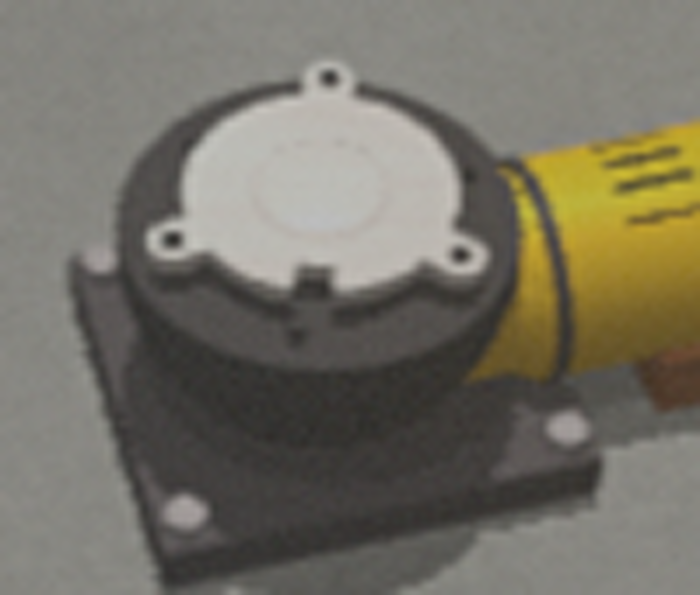

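```bash
cat > h.py <<'E'
import numpy as np
from scipy.spatial.transform import Rotation as R
def ray(c,u,v):
    K=c["intrinsics"];d=np.array([(u-K[0,2])/K[0,0],-(v-K[1,2])/K[1,1],-1])
    return np.array(c["xyz"]),R.from_rotvec(c["orientation"]).as_matrix()@d
def onz(c,u,v,z):
    o,d=ray(c,u,v);return o+d*(z-o[2])/d[2]
def tri(a,b):
    A=[];y=[]
    for o,d in(a,b):
        d=d/np.linalg.norm(d);P=np.eye(3)-np.outer(d,d);A.append(P);y.append(P@o)
    return np.linalg.lstsq(np.vstack(A),np.hstack(y),rcond=None)[0]
E
python3 - <<'E'
from h import *
t=np.load("pics/top0.npz");s=np.load("pics/side0.npz")
T=lambda u,v:(225+(u+.5)/6-.5,150+(v+.5)/6-.5)
S=lambda u,v:(235+(u+.5)/7-.5,180+(v+.5)/7-.5)
et=[(122,207),(409,203),(270,454)];es=[(329,77),(460,255),(172,239)]
P=[]
for a,b in zip(et,es):
    P.append(onz(t,*T(*a),.109)); print("ear",P[-1],onz(s,*S(*b),.109),"tri",tri(ray(t,*T(*a)),ray(s,*S(*b))))
c=np.mean(P,0);print("c",c,"pad",onz(t,*T(266,287),.111),onz(s,*S(318,188),.111))
for p in P: print(np.linalg.norm(p-c),np.degrees(np.arctan2(*(p-c)[1::-1])))
for n,q,z in(("notch",(374,350),.107),("mark",(93,193),.095)):
    d=onz(t,*T(*q),z)-c;print(n,d+c,np.hypot(*d[:2]),np.degrees(np.arctan2(d[1],d[0])))
for q in((278,130),(120,364),(402,380)):
    d=onz(t,*T(*q),.095);print("hole",d,np.hypot(*(d-c)[:2]),np.degrees(np.arctan2(*(d-c)[1::-1])))
for n,q in(("bearing",(154,236)),("drv",(415,245)),("tray",(127,172))):print(n,onz(t,*q,.01))
u,v=map(round,T(200,300));print("range",t["range_z"][v,u])
E
```

```text
ear [0.55838152 0.07176283 0.109     ] [0.56012891 0.07216369 0.109     ] tri [0.55893902 0.07144443 0.10995992]
ear [ 0.55912333 -0.02730887  0.109     ] [ 0.56113482 -0.0266647   0.109     ] tri [ 0.55967831 -0.02755576  0.11036111]
ear [0.4727749  0.02126029 0.109     ] [0.47535494 0.02163406 0.109     ] tri [0.47378904 0.02086071 0.11027621]
c [0.53009325 0.02190475 0.109     ] pad [0.53010267 0.02225089 0.111     ] [0.53052783 0.0209379  0.111     ]
0.05732412171775508 60.43047135780342
0.05713778043760032 -59.46454424669173
0.057321970245912464 -179.35581907111086
notch [ 0.50845255 -0.01480594  0.107     ] 0.04261449429998156 -120.5190629705679
mark [0.56520502 0.08260707 0.095     ] 0.07012566079285992 59.95381963164063
hole [0.5870503  0.01768801 0.095     ] 0.05711292344528883 -4.2340897924609395
hole [0.50510955 0.07330387 0.095     ] 0.0571494063494611 115.9231139283597
hole [ 0.49886016 -0.02489687  0.095     ] 0.05626631065885657 -123.71718842242134
bearing [0.45466019 0.28204914 0.01      ]
drv [ 0.43033817 -0.30645453  0.01      ]
tray [0.60075831 0.34543139 0.01      ]
range 0.99725777
```

>>> {"name": "send_rows", "arguments": {
  "motion": [
    [[0.7, 0.8, 0], [0, 0, -0.3], 0.7],
    [[1.4, 1.6, 0], [0, 0, -0.6], 0.7],
    [[2.1, 2.4, 0], [0, 0, -0.9], 0.7],
    [[2.8, 3.1, 0], [0, 0, -1.2], 0.7],
    [[3.4, 3.9, 0], [0, 0, -1.5], 0.7],
    [[4.1, 4.7, 0], [0, 0, -1.8], 0.7],
    [[4.8, 5.5, 0], [0, 0, -2.1], 0.7],
    [[4.9, 6.4, 0], [0, 0, -2.4], 0.7],
    [[5.1, 7.3, 0], [0, 0, -2.7], 0.7],
    [[5.2, 8.2, 0], [0, 0, -3.1], 0.7],
    [[5.3, 9.1, 0], [0, 0, -3.1], 0.7],
    [[5.5, 10, 0], [0, 0, -3.1], 0.7]
  ]
}}

```text
time: 1.6
ee_pos: [0.4535, -0.1235, 0.2311]
eef_rot: [3.141, 0.012, -0.001]
force: [1.3, -0.9, -0.1]
opening: 0.0254
finger_force: 0.0
```

>>> {"name": "send_rows", "arguments": {
  "motion": [
    [[0.1, 1.0, 0], [0, 0, 0], 0.66],
    [[0.2, 2.0, -0.3], [0, 0, 0], 0.66],
    [[0.37, 2.9, -0.8], [0, 0, 0], 0.66],
    [[0.37, 2.9, -1.5], [0, 0, 0], 0.66],
    [[0.37, 2.9, -2.0], [0, 0, 0], 0.66],
    [[0.37, 2.9, -2.0], [0, 0, 0], 0.66]
  ]
}}

```text
time: 2.35
ee_pos: [0.4708, 0.0201, 0.1296]
eef_rot: [-3.141, -0.014, 0.006]
force: [-0.2, 0.4, 0.4]
opening: 0.0291
finger_force: 0.0
```

Run:
```python
from rig import robot
import cv2,numpy as np
s=robot.read_state();print(s["time"],s["ee_pos"],s["joints"],s["force"],s["opening"])
a=robot.read_camera("top")["color"][130:260,205:335];b=robot.read_camera("side")["color"][150:270,225:345]
z=lambda i:cv2.resize(i,(400,400),interpolation=cv2.INTER_CUBIC)
cv2.imwrite("pics/v1.png",np.hstack([z(a),z(b)]))
```

```text
2.35 [0.47081089 0.02014379 0.12964187] [ 0.39366638  0.09296041 -0.55027381  1.98554291  0.05391482  1.08122808
 -1.74241977] [-0.16789767  0.42821637  0.4152323 ] 0.029061594676742023
```

View pics/v1.png

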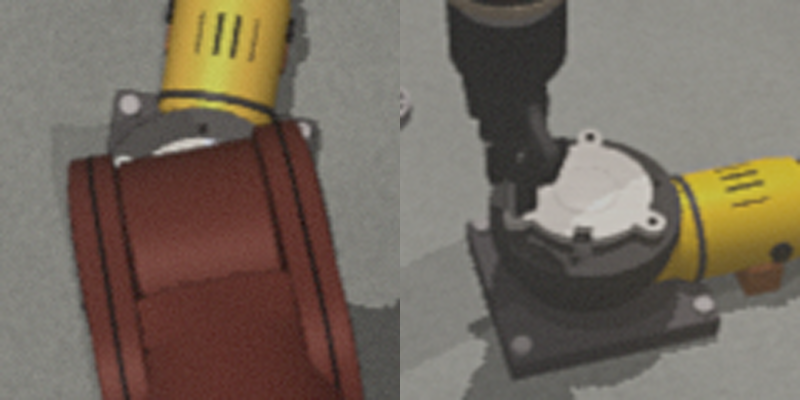

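>>> {"name": "send_rows", "arguments": {
  "motion": [
    [[0.0, 0.03, -0.2], [0, 0, 0], 0.66],
    [[0.0, 0.03, -0.4], [0, 0, 0], 0.66],
    [[0.0, 0.03, -0.55], [0, 0, 0], 0.66],
    [[0.0, 0.03, -0.55], [0, 0, 0], 0.75],
    [[0.0, 0.03, -0.55], [0, 0, 0], 0.75]
  ]
}}

```text
time: 3.08
ee_pos: [0.4725, 0.0216, 0.1039]
eef_rot: [-3.141, -0.013, -0.0]
force: [-0.4, 0.7, -0.6]
opening: 0.0213
finger_force: 0.0
```

```bash
python3 - <<'E'
from rig import robot
import numpy as np
s=robot.read_state();print(s)
c=np.array([.531,.022]);p=s["ee_pos"][:2]-c;print(np.hypot(*p),np.degrees(np.arctan2(p[1],p[0])))
E
cat > arc.py <<'E'
# rows (units) turning the tool about the centre: arc.py ex ey angles(deg)...
import sys,numpy as np
c=np.array([.531,.022]);p=np.array(list(map(float,sys.argv[1:3])))-c
for a in map(float,sys.argv[3:]):
    t=np.radians(a);q=np.array([[np.cos(t),-np.sin(t)],[np.sin(t),np.cos(t)]])@p-p
    print(a,np.round(q/.05,3),a/5)
E
python3 arc.py .472 .0215 5 10 15 20 25 30 35 40 45 50 55 60
```

```text
{'time': 3.075, 'joints': array([ 0.38466042,  0.12624271, -0.55162501,  2.01182053,  0.07722621,
        1.02327119, -1.76624482]), 'dq': array([ 0.00012427, -0.00170323,  0.00013411, -0.00446652, -0.00136977,
       -0.00105804,  0.00106433]), 'effort': array([ 2.07139157e-03, -4.03208971e+01, -2.18191490e+00, -3.51770675e+01,
        2.20909179e-02,  2.13018648e-03, -5.07964985e-03]), 'ee_pos': array([0.47248753, 0.02164406, 0.10394932]), 'eef_rot': array([-3.14142974e+00, -1.28903547e-02, -2.10247423e-04]), 'force': array([-0.36485539,  0.73630808, -0.62458578]), 'ft_torque': array([-0.00748073, -0.02837897,  0.01268806]), 'finger_force': 0.0, 'opening': 0.021253197471654182}
0.058513553467919595 -179.65146182378425
5.0 [ 0.005 -0.103] 1.0
10.0 [ 0.02  -0.205] 2.0
15.0 [ 0.043 -0.305] 3.0
20.0 [ 0.075 -0.403] 4.0
25.0 [ 0.115 -0.498] 5.0
30.0 [ 0.163 -0.589] 6.0
35.0 [ 0.219 -0.675] 7.0
40.0 [ 0.282 -0.756] 8.0
45.0 [ 0.353 -0.831] 9.0
50.0 [ 0.429 -0.9  ] 10.0
55.0 [ 0.511 -0.962] 11.0
60.0 [ 0.599 -1.017] 12.0
```

>>> {"name": "send_rows", "arguments": {
  "motion": [
    [[0.005, -0.1, -0.04], [0, 0, 1], 0.75],
    [[0.02, -0.205, -0.04], [0, 0, 2], 0.75],
    [[0.043, -0.305, -0.04], [0, 0, 3], 0.75],
    [[0.075, -0.403, -0.04], [0, 0, 4], 0.75],
    [[0.115, -0.498, -0.04], [0, 0, 5], 0.75],
    [[0.163, -0.589, -0.04], [0, 0, 6], 0.75],
    [[0.219, -0.675, -0.04], [0, 0, 7], 0.75],
    [[0.282, -0.756, -0.04], [0, 0, 8], 0.75],
    [[0.353, -0.831, -0.04], [0, 0, 9], 0.75],
    [[0.429, -0.9, -0.04], [0, 0, 10], 0.75],
    [[0.511, -0.962, -0.04], [0, 0, 11], 0.75],
    [[0.6, -1.017, -0.04], [0, 0, 12], 0.75]
  ]
}}

```text
time: 4.58
ee_pos: [0.5025, -0.0289, 0.1021]
eef_rot: [-2.711, -1.586, -0.0]
force: [-0.5, 1.6, 0.1]
opening: 0.0217
finger_force: 0.9
```

```bash
python3 - <<'E'
from rig import robot
import cv2,numpy as np
s=robot.read_state();print(s["joints"],s["ee_pos"],s["eef_rot"],s["force"])
c=np.array([.531,.022]);p=s["ee_pos"][:2]-c;print(np.hypot(*p),np.degrees(np.arctan2(p[1],p[0])))
a=robot.read_camera("top")["color"][130:260,205:335];b=robot.read_camera("side")["color"][150:270,225:345]
z=lambda i:cv2.resize(i,(400,400),interpolation=cv2.INTER_CUBIC)
cv2.imwrite("pics/v2.png",np.hstack([z(a),z(b)]))
E
python3 arc.py .5020 -.0293 5 10 15 20 25 30 35 40 45 50 55 60
```

```text
[ 0.51710197  0.19986571 -0.59816249  1.94451565  0.12993572  1.03479995
 -0.65056318] [ 0.50253427 -0.02887093  0.10213932] [-2.71144683e+00 -1.58611756e+00 -4.78305321e-04] [-0.5277261   1.60494412  0.14722046]
0.05829364216391785 -119.2299686896013
5.0 [ 0.092 -0.047] 1.0
10.0 [ 0.187 -0.085] 2.0
15.0 [ 0.285 -0.115] 3.0
20.0 [ 0.386 -0.136] 4.0
25.0 [ 0.488 -0.149] 5.0
30.0 [ 0.591 -0.153] 6.0
35.0 [ 0.693 -0.147] 7.0
40.0 [ 0.795 -0.133] 8.0
45.0 [ 0.895 -0.11 ] 9.0
50.0 [ 0.993 -0.078] 10.0
55.0 [ 1.088 -0.038] 11.0
60.0 [1.179 0.011] 12.0
```

View pics/v2.png

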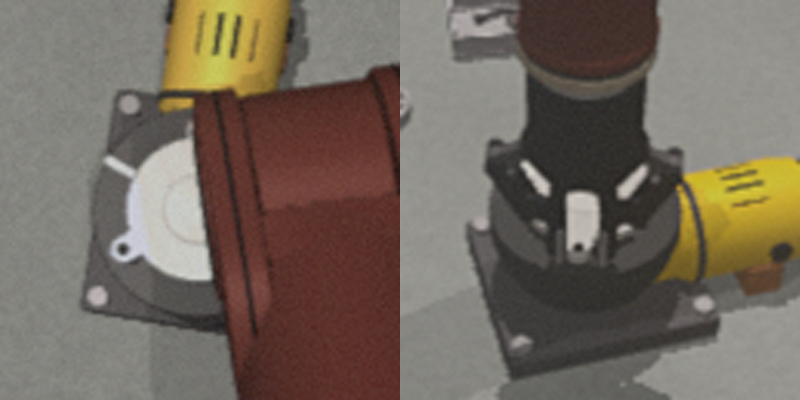

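>>> {"name": "send_rows", "arguments": {
  "motion": [
    [[0.092, -0.047, 0], [0, 0, 1], 0.75],
    [[0.187, -0.085, 0], [0, 0, 2], 0.75],
    [[0.285, -0.115, 0], [0, 0, 3], 0.75],
    [[0.386, -0.136, 0], [0, 0, 4], 0.75],
    [[0.488, -0.149, 0], [0, 0, 5], 0.75],
    [[0.591, -0.153, 0], [0, 0, 6], 0.75],
    [[0.693, -0.147, 0], [0, 0, 7], 0.75],
    [[0.795, -0.133, 0], [0, 0, 8], 0.75],
    [[0.895, -0.11, 0], [0, 0, 9], 0.75],
    [[0.993, -0.078, 0], [0, 0, 10], 0.75],
    [[1.088, -0.038, 0], [0, 0, 11], 0.75],
    [[1.18, 0.011, 0], [0, 0, 12], 0.75]
  ]
}}

```text
time: 6.18
ee_pos: [0.5611, -0.0292, 0.1019]
eef_rot: [-1.559, -2.727, 0.002]
force: [-2.0, -2.1, 0.8]
opening: 0.0209
finger_force: 1.0
```

```bash
python3 - <<'E'
from rig import robot
from h import *
import cv2
s=robot.read_state();print(s["joints"],s["ee_pos"],s["force"])
c=np.array([.531,.022]);p=s["ee_pos"][:2]-c;print(np.hypot(*p),np.degrees(np.arctan2(p[1],p[0])))
t=np.load("pics/top0.npz");k=400/130
for q in((107,159),(122,168),(137,178)):
    d=onz(t,205+q[0]/k-.4,130+q[1]/k-.4,.095)[:2]-[.5303,.0222];print(np.hypot(*d),np.degrees(np.arctan2(d[1],d[0])))
E
python3 arc.py .5610 -.0288 5 10 15 20 25 30 35 40 45 50 52 54 56 58 60
```

```text
[ 0.58429668  0.3501682  -0.7244642   1.80376044  0.26082378  1.08593223
  0.29868877] [ 0.5611348  -0.02916964  0.10189714] [-2.00386561 -2.10370324  0.82254645]
0.05938382430838077 -59.50534237302341
0.07156123964268073 59.87083282528977
0.059578865005372086 60.13916365909034
0.04727772497304146 61.268015881255614
5.0 [0.086 0.056] 1.0
10.0 [0.167 0.12 ] 2.0
15.0 [0.243 0.19 ] 3.0
20.0 [0.311 0.266] 4.0
25.0 [0.373 0.349] 5.0
30.0 [0.428 0.436] 6.0
35.0 [0.474 0.528] 7.0
40.0 [0.513 0.623] 8.0
45.0 [0.543 0.722] 9.0
50.0 [0.564 0.823] 10.0
52.0 [0.57  0.863] 10.4
54.0 [0.575 0.904] 10.8
56.0 [0.578 0.945] 11.2
58.0 [0.58  0.986] 11.6
60.0 [0.58  1.028] 12.0
```

>>> {"name": "send_rows", "arguments": {
  "motion": [
    [[0.086, 0.056, 0], [0, 0, 1], 0.75],
    [[0.167, 0.12, 0], [0, 0, 2], 0.75],
    [[0.243, 0.19, 0], [0, 0, 3], 0.75],
    [[0.311, 0.266, 0], [0, 0, 4], 0.75],
    [[0.373, 0.349, 0], [0, 0, 5], 0.75],
    [[0.428, 0.436, 0], [0, 0, 6], 0.75],
    [[0.474, 0.528, 0], [0, 0, 7], 0.75],
    [[0.513, 0.623, 0], [0, 0, 8], 0.75],
    [[0.543, 0.722, 0], [0, 0, 9], 0.75],
    [[0.564, 0.823, 0], [0, 0, 10], 0.75],
    [[0.571, 0.873, 0], [0, 0, 10.5], 0.75],
    [[0.571, 0.873, 0], [0, 0, 10.5], 0.75]
  ]
}}

```text
time: 7.68
ee_pos: [0.5901, 0.0147, 0.1019]
eef_rot: [0.195, 3.135, -0.0]
force: [0.9, -1.1, 0.9]
opening: 0.0211
finger_force: 0.7
```

>>> {"name": "send_rows", "arguments": {
  "motion": [
    [[0, 0, 0], [0, 0, 0], 0.85],
    [[0, 0, 0], [0, 0, 0], 0.85],
    [[0, 0, 0], [0, 0, 0], 0.85],
    [[0, 0, 0], [0, 0, 0], 0.85]
  ]
}}

```text
time: 8.18
ee_pos: [0.5901, 0.0149, 0.102]
eef_rot: [0.193, 3.135, -0.0]
force: [2.2, -2.2, 2.4]
opening: 0.0144
finger_force: 58.6
```

```bash
cat > st.py <<'E'
from rig import robot
import numpy as np
from scipy.spatial.transform import Rotation as R
s=robot.read_state();c=np.array([.531,.022]);p=s["ee_pos"][:2]-c;y=R.from_rotvec(s["eef_rot"]).as_matrix()[:,1]
print(s["time"],s["ee_pos"],s["force"],s["ft_torque"],s["opening"],s["finger_force"],"r",np.hypot(*p),"ang",np.degrees(np.arctan2(p[1],p[0])),"yaw",np.degrees(np.arctan2(y[1],y[0]))-90)
E
python3 st.py
```

```text
8.175 [0.59008541 0.0148512  0.10198313] [ 2.21302804 -2.24940955  2.35521219] [-0.56319288 -0.21749659  0.04727933] 0.014363452951075823 58.55185121297836 r 0.059516312464934586 ang -6.898734100027457 yaw -7.045225189044359
```

>>> {"name": "send_rows", "arguments": {
  "motion": [
    [[0, 0, -0.01], [0, 0, 0], 0.85],
    [[0, 0, -0.02], [0, 0, 0], 0.85],
    [[0, 0, -0.02], [0, 0, 0], 0.85]
  ]
}}

```text
time: 8.55
ee_pos: [0.5901, 0.015, 0.1013]
eef_rot: [0.193, 3.135, -0.0]
force: [-0.4, -3.4, 7.4]
opening: 0.0143
finger_force: 59.1
```

```bash
python3 st.py
```

```text
8.55 [0.59014093 0.01503768 0.10134823] [-0.35081839 -3.41444594  7.3901269 ] [-0.70238266  0.17197824  0.07100672] 0.014331653139997786 59.13213908672333 r 0.059549331516239576 ang -6.71419470627146 yaw -7.028249021303864
```

>>> {"name": "send_rows", "arguments": {
  "motion": [
    [[0, 0, -0.01], [0, 0, 0], 0.85],
    [[0, 0, -0.02], [0, 0, 0], 0.85],
    [[0, 0, -0.02], [0, 0, 0], 0.85]
  ]
}}

```text
time: 8.93
ee_pos: [0.5902, 0.015, 0.1005]
eef_rot: [0.193, 3.135, -0.0]
force: [0.4, -1.4, 9.7]
opening: 0.0146
finger_force: 59.3
```

```bash
python3 st.py; python3 arc.py .5901 .0149 1 2 3 4 5 6 7 8 9 10 11 12 13
```

```text
8.925 [0.59017046 0.01504458 0.10048411] [ 0.37018024 -1.4050424   9.73745352] [-0.57591275  0.30786533  0.12017697] 0.014581372401127297 59.28363651037216 r 0.05957786027041516 ang -6.704288885199379 yaw -7.029052913495946
1.0 [0.002 0.021] 0.2
2.0 [0.004 0.041] 0.4
3.0 [0.006 0.062] 0.6
4.0 [0.007 0.083] 0.8
5.0 [0.008 0.104] 1.0
6.0 [0.008 0.124] 1.2
7.0 [0.008 0.145] 1.4
8.0 [0.008 0.166] 1.6
9.0 [0.008 0.187] 1.8
10.0 [0.007 0.207] 2.0
11.0 [0.005 0.228] 2.2
12.0 [0.004 0.249] 2.4
13.0 [0.002 0.27 ] 2.6
```

>>> {"name": "send_rows", "arguments": {
  "motion": [
    [[0, 0, -0.01], [0, 0, 0], 0.85],
    [[0, 0, -0.02], [0, 0, 0], 0.85],
    [[0, 0, -0.02], [0, 0, 0], 0.85]
  ]
}}

```text
time: 9.3
ee_pos: [0.5902, 0.0151, 0.0999]
eef_rot: [0.193, 3.135, -0.001]
force: [-2.6, -3.7, 13.0]
opening: 0.0141
finger_force: 59.8
```

```bash
python3 st.py
```

```text
9.3 [0.59022047 0.01510097 0.09988243] [-2.59809031 -3.74441094 12.97779158] [-0.64726085  0.62896888  0.07002091] 0.014118173681660394 59.75141912698746 r 0.05962097106033367 ang -6.644858489573265 yaw -7.031031983497911
```

>>> {"name": "send_rows", "arguments": {
  "motion": [
    [[0.001, 0.01, 0], [0, 0, 0.1], 0.85],
    [[0.002, 0.021, 0], [0, 0, 0.2], 0.85],
    [[0.003, 0.031, 0], [0, 0, 0.3], 0.85],
    [[0.004, 0.041, 0], [0, 0, 0.4], 0.85],
    [[0.004, 0.041, 0], [0, 0, 0.4], 0.85]
  ]
}}

```text
time: 9.93
ee_pos: [0.5905, 0.017, 0.0999]
eef_rot: [0.138, 3.138, -0.001]
force: [-1.6, -3.6, 12.4]
opening: 0.0144
finger_force: 59.6
```

```bash
python3 st.py
```

```text
9.925 [0.59045283 0.01703536 0.09985078] [-1.63771787 -3.55086234 12.36731193] [-0.73665791  0.5875168   0.0822989 ] 0.014437829536171926 59.62593376636505 r 0.05965976255191673 ang -4.773442380131039 yaw -5.0275582653068085
```

>>> {"name": "send_rows", "arguments": {
  "motion": [
    [[0.001, 0.01, 0], [0, 0, 0.1], 0.85],
    [[0.001, 0.021, 0], [0, 0, 0.2], 0.85],
    [[0.001, 0.031, 0], [0, 0, 0.3], 0.85],
    [[0.001, 0.031, -0.01], [0, 0, 0.3], 0.85],
    [[0.001, 0.031, -0.01], [0, 0, 0.3], 0.85]
  ]
}}

```text
time: 10.55
ee_pos: [0.5906, 0.0187, 0.099]
eef_rot: [0.097, 3.139, -0.0]
force: [-0.3, -3.0, 9.1]
opening: 0.0144
finger_force: 59.2
```

```bash
python3 st.py
```

```text
10.55 [0.59056637 0.01866502 0.09903194] [-0.27801581 -2.96190285  9.14722989] [-0.55096899  0.15047997  0.07073312] 0.01443005441942727 59.225226044654846 r 0.059659651765497985 ang -3.2045142195287863 yaw -3.5266451536032832
```

>>> {"name": "send_rows", "arguments": {
  "motion": [
    [[0, 0, -0.01], [0, 0, 0], 0.85],
    [[0, 0, -0.02], [0, 0, 0], 0.85],
    [[0, 0, -0.03], [0, 0, 0], 0.85],
    [[0, 0, -0.03], [0, 0, 0], 0.85]
  ]
}}

```text
time: 11.05
ee_pos: [0.5905, 0.0187, 0.0975]
eef_rot: [0.097, 3.139, -0.0]
force: [-0.9, -3.1, 8.4]
opening: 0.0142
finger_force: 59.2
```

```bash
python3 st.py
```

```text
11.05 [0.59053474 0.01868651 0.09753357] [-0.91729994 -3.13672129  8.40640353] [-0.58356021  0.18318612  0.11918207] 0.01420759120051867 59.22463238239288 r 0.05962688164849464 ang -3.185588857777387 yaw -3.5261077054806833
```

>>> {"name": "send_rows", "arguments": {
  "motion": [
    [[0, 0, 0], [0, 0, 0], 0.66],
    [[0, 0, 0], [0, 0, 0], 0.66],
    [[0, 0, 0.5], [0, 0, 0], 0.66],
    [[0, 0, 1], [0, 0, 0], 1],
    [[-0.6, 0.03, 1], [0, 0, 0], 1],
    [[-1.19, 0.066, 0.8], [0, 0, 0], 1],
    [[-1.19, 0.066, 0.5], [0, 0, 0], 1],
    [[-1.19, 0.066, 0.3], [0, 0, 0], 1],
    [[-1.19, 0.066, 0.3], [0, 0, 0], 1]
  ]
}}

```text
time: 12.18
ee_pos: [0.5307, 0.022, 0.1109]
eef_rot: [-0.097, -3.139, -0.002]
force: [0.3, 0.3, -0.3]
opening: 0.0002
finger_force: 0.0
```

```bash
python3 st.py
python3 - <<'E'
from rig import robot
import cv2,numpy as np
b=robot.read_camera("side")["color"][150:270,225:345]
cv2.imwrite("pics/v3.png",cv2.resize(b,(600,600),interpolation=cv2.INTER_CUBIC))
E
```

```text
12.175 [0.53065546 0.02198679 0.11087153] [ 0.25488295  0.26204788 -0.32471302] [ 0.03826566 -0.0333158   0.02939811] 0.00018223680951498004 0.0 r 0.00034479064751587196 ang -177.8036967957624 yaw -3.5277644488825644
```

View pics/v3.png

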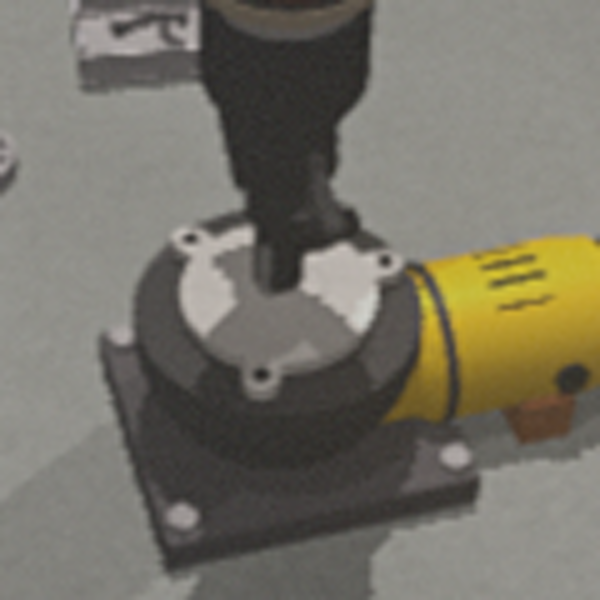

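>>> {"name": "send_rows", "arguments": {
  "motion": [
    [[0, 0, -0.03], [0, 0, 0], 1],
    [[0, 0, -0.06], [0, 0, 0], 1],
    [[0, 0, -0.08], [0, 0, 0], 1],
    [[0, 0, -0.1], [0, 0, 0], 1],
    [[0, 0, -0.1], [0, 0, 0], 1]
  ]
}}

```text
time: 12.85
ee_pos: [0.5308, 0.0219, 0.1073]
eef_rot: [0.097, 3.14, -0.001]
force: [-1.0, -0.2, 5.2]
opening: 0.0002
finger_force: 2.5
```

```bash
python3 st.py
```

```text
12.85 [0.53078191 0.02189477 0.10726494] [-1.04099356 -0.22331666  5.23307858] [-0.02789263  0.46642568 -0.00870848] 0.0001969499767398932 2.5044022500514984 r 0.00024214428745982254 ang -154.24259193548235 yaw -3.5275143924757515
```

>>> {"name": "send_rows", "arguments": {
  "motion": [
    [[0, 0, -0.01], [0, 0, 0], 1],
    [[0, 0, -0.02], [0, 0, 0], 1],
    [[0, 0, -0.03], [0, 0, 0], 1],
    [[0, 0, -0.03], [0, 0, 0], 1]
  ]
}}

```text
time: 13.35
ee_pos: [0.5308, 0.0219, 0.106]
eef_rot: [0.097, 3.14, -0.001]
force: [-3.5, -1.0, 8.7]
opening: 0.0003
finger_force: 4.2
```

>>> {"name": "send_rows", "arguments": {
  "motion": [
    [[0, 0, -0.01], [0, 0, 0], 1],
    [[0, 0, -0.02], [0, 0, 0], 1],
    [[0, 0, -0.02], [0, 0, 0], 1]
  ]
}}

```text
time: 13.72
ee_pos: [0.5308, 0.0219, 0.1051]
eef_rot: [0.097, 3.14, -0.001]
force: [-4.1, -0.6, 9.2]
opening: 0.0
finger_force: 4.5
```

>>> {"name": "send_rows", "arguments": {
  "motion": [
    [[0, 0, -0.01], [0, 0, 0], 1],
    [[0, 0, -0.02], [0, 0, 0], 1],
    [[0, 0, -0.02], [0, 0, 0], 1]
  ]
}}

```text
time: 14.1
ee_pos: [0.5309, 0.0219, 0.105]
eef_rot: [0.097, 3.14, -0.002]
force: [-7.4, -1.1, 20.1]
opening: -0.0004
finger_force: 10.0
```

>>> {"name": "send_rows", "arguments": {
  "motion": [
    [[0, 0, -0.01], [0, 0, 0], 1],
    [[0, 0, -0.02], [0, 0, 0], 1],
    [[0, 0, -0.02], [0, 0, 0], 1]
  ]
}}

```text
time: 14.48
ee_pos: [0.531, 0.0219, 0.1048]
eef_rot: [0.097, 3.14, -0.003]
force: [-13.0, -2.2, 30.9]
opening: -0.0001
finger_force: 15.4
```

>>> {"name": "send_rows", "arguments": {
  "motion": [
    [[0, 0, 0.3], [0, 0, 0], 1],
    [[0, 0, 1], [0, 0, 0], 1],
    [[0, 0, 2], [0, 0, 0], 1],
    [[0, -1, 2.5], [0, 0, 0], 1],
    [[0, -2, 2.5], [0, 0, 0], 1],
    [[0, -3, 2.5], [0, 0, 0], 1],
    [[0, -4, 2.5], [0, 0, 0], 1],
    [[0, -4, 2.5], [0, 0, 0], 1]
  ]
}}

```text
time: 15.48
ee_pos: [0.5298, -0.1832, 0.2269]
eef_rot: [-0.108, -3.139, 0.001]
force: [1.0, 0.9, -1.1]
opening: -0.0001
finger_force: 0.0
```

Run:
```python
from rig import robot
import cv2,numpy as np
a=robot.read_camera("top")["color"][130:260,205:335];b=robot.read_camera("side")["color"][150:270,225:345]
z=lambda i:cv2.resize(i,(400,400),interpolation=cv2.INTER_CUBIC)
cv2.imwrite("pics/v4.png",np.hstack([z(a),z(b)]))
```

```text
(no output)
```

View pics/v4.png

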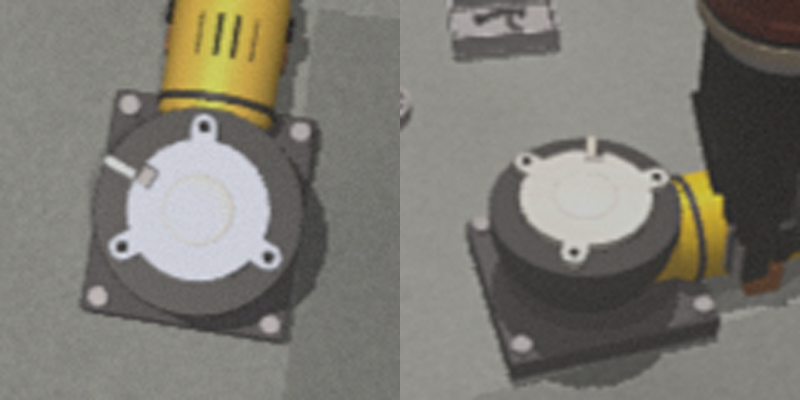

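The picture shows the key in the notch at (147,176), next to the paint stroke at (120,167). The cover lies flush and the arm is clear.

```bash
python3 -c "
from rig import robot
print(robot.finish_job())"
```

```text
the job is handed in; nothing more can be done
None
```

The cover is turned so its notch sits over the locating key at the paint mark, pressed flush on the housing, and the job is handed in with the arm clear (about 16 s used; no verdict was returned).

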